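# Sweep the used cuvettes into the discard well and shut its cover

## Robot

A 6-joint arm with a two-finger parallel gripper is mounted at the origin on a cart in front of the work surface, level with it; the furniture and walls round the work are solid. World frame = base frame: x ahead of the robot, y to its left, z up, the work surface at z = 0. Lengths are in m, angles in rad, forces in N, time in s.
With the tool pointing down it reaches from about 0.375 to 0.975 m from the base axis. Payload 3.8 kg.
Tool frame: the origin (TCP) lies on the centre line of the jaws, within the pads' length; the fingertips stand 25 mm ahead of it and the grasp point (between the pads) lies 6 mm ahead of it; z points along the fingers, y is the direction in which the jaws open and shut (so a half turn about z gives the same grasp; the last joint's range is limited). The gripper opens to 85 mm and grips with 20 to 120 N. Pads are 22 mm wide; open, the fingers measure 114 mm over their backs; the gripper's body (76 mm by 85 mm) begins 54 mm behind the grasp point. The pads swing forward as they close: fully open they stand 13 mm farther back than shut.
Start: joints at [-1.213, 0.264, 1.604, -0, 1.274, -0.037], TCP at [0.26, -0.623, 0.256] pointing down, gripper open.
Joint ranges: [-2.63, 2.63], [-0.94, 2.18], [0.31, 2.57], [-1.31, 4.45], [0, 2.66], [-2.55, 2.55]. Speed limits (rad/s): [2.57, 2.57, 3.14, 3.14, 3.14, 3.14].

## Interface

Orientations are given as a rotation vector (axis times angle).
In Python, from workcell import bot gives the robot as it stands.
- The arm moves only by the tool servo_tool, never from a script. Its argument "moves" is a list of rows, each a list of 3 entries, a list of its own where there are three numbers: the closure in counts, from 0 (fully open) to 255 (shut), then the shift along the tool's x, y, z in m, then the turn about the tool's z in rad. A call has exactly 8 rows; each row shifts and turns the pose as measured when the row begins, along the tool's axes as they then stand; what a row does not reach is not made up. A row lasts 1/12 s, in which the tool goes at most 41.7 mm and 7.16 degrees, less where a joint would pass 70% of its speed; a pose out of reach is approached as far as the arm can. A call is refused whole if a number of a shift passes 0.0417 or a number of a turn 0.125, either way. A call with a gripper value outside its range is refused whole. The fingers move at their own pace and stop on an object; "newtons" is the grip in N (left out, the last holds). Time passes only in rows, so rows that do not move let the fingers close, or fill a call up. It gives the time, the measured TCP pose, the force and the opening at its end, in the units of the state.
- bot.read_state(): the state, without advancing time (a new reading comes with each control period).
- bot.read_camera(name): name is "scene" or "top" or "wrist"; returns a dict with "pixels" (420x560x3 uint8, red, green, blue), "depth" (420x560 float32, m along the optical axis (not along the pixel's ray), 0 where there is no reading), "intrinsics" (3x3 intrinsics, pixels), "dist" ([k1, k2, p1, p2, k3] as OpenCV has them; the pictures are not rectified), "R" (3x3) and "t" (3): a world point X has camera coordinates R X + t. Camera axes: x right, y down, z forward; pixel columns grow to the right and rows downward; lengths in m; the calibration is good to about 2 mm. A picture is of the moment at which its call begins.
- bot.finish_job(): hands the job in, once; it reports no verdict.
The state is a dict: "time": time; "q": joint angles; "joint_vel": joint speeds; "joint_torque": joint torques, N m; "tool_pos": TCP position; "tcp_rot": TCP orientation; "wrist_force": force on the tool from outside, world axes, zero at the start; "torque": the same for the moment, N m; "width": opening from 0.0 (shut) to 1.0 (fully open).
Only numpy, scipy, OpenCV 4.12 (cv2) and the standard library are available. Lean on these libraries where they do the work, as an engineer would, in place of code of your own. Each camera call takes 0.05 s, during which the arm holds its last target.

## Task

Clear the bench tray: sweep the five used cuvettes across the deck with the fingertips, without picking any up, so that all of them drop into the sunk discard well along the tray's side while its cover stands open. Then push the cover over and press it down flat so the waste is shut in. Leave the round swab tub standing on the deck where it is, and do not disturb the slide box and the tape roll on the bench.

Things in the scene. Friction and masses are not known exactly. Their poses are not given: they have to be found in the camera images.
- tray: Grey moulded tray fixed to the bench, 220 (x) x 295 (y) mm, turned up to 0.35 rad either way. Origin: centre of its underside, on the bench, z up. Flat deck: top 58 mm above the bench, x -100 to 100, y -90 to 140 mm. A 5 mm thick rim, 9 mm above the deck, runs along both x sides and the +y end. At y = -90 the deck ends in a straight open edge at the discard well, on the robot's right.
- well_mouth (a point): Middle of the discard well's open mouth, level with the deck (tray frame 0, -115, 58 mm). The well spans y -140 to -90 and x -100 to 100 mm; its floor is 49 mm below the deck; its outer wall (y -145 to -140 mm, 3 mm lower than the deck) carries the cover's hinge.
- cover (a joint): White flat cover of the well, 196 x 58 x 3 mm (5 mm at a bead on its free edge), hinged parallel to the tray's x axis at tray y -146 mm, 59 mm above the bench. 0 = flat over the well, shut; pi/2 = upright; starts open, leaning outward (1.65 to 1.85; stop at 1.9). The hinge is stiff: the cover stays wherever it is left; 1 to 3 N at the free edge moves it.
- cover_edge (a point): Middle of the cover's free edge, at the small finger tab, 61 mm from the hinge line; with the cover open it is the cover's top edge.
- cuvette_1: Used square cuvette, white plastic, 12.5 x 12.5 x 36 mm, 10 to 17 g, lying on the deck. Origin: its centre; its own x axis is the long axis.
- cuvette_2: A cuvette like cuvette_1.
- cuvette_3: A cuvette like cuvette_1.
- cuvette_4: A cuvette like cuvette_1.
- cuvette_5: A cuvette like cuvette_1.
- swab_tub: Round tub with an orange lid, 48 mm across, 41 mm high, standing loose on the deck among the cuvettes, in the half away from the well. Origin: centre of its underside. It stays where it is.
- slide_box: Dark slide box, 38 x 89 x 32 mm, lying loose on the bench to the left of the tray; not part of the job. Origin: centre of its underside.
- tape_roll: Roll of label tape, 76 mm across, 24 mm high, lying loose on the bench to the right of the tray; not part of the job. Origin: centre of its underside.

How it is judged:
On the way, in this order (a step that is already met when the one before it is completed fails the run):
1. all five cuvettes lie in the discard well while its cover stands open (z of cuvette_1 in the frame of tray between 0.008 and 0.052 m and y of cuvette_1 in the frame of tray between -0.141 and -0.09 m and x of cuvette_1 in the frame of tray between -0.101 and 0.101 m and z of cuvette_2 in the frame of tray between 0.008 and 0.052 m and y of cuvette_2 in the frame of tray between -0.141 and -0.09 m and x of cuvette_2 in the frame of tray between -0.101 and 0.101 m and z of cuvette_3 in the frame of tray between 0.008 and 0.052 m and y of cuvette_3 in the frame of tray between -0.141 and -0.09 m and x of cuvette_3 in the frame of tray between -0.101 and 0.101 m and z of cuvette_4 in the frame of tray between 0.008 and 0.052 m and y of cuvette_4 in the frame of tray between -0.141 and -0.09 m and x of cuvette_4 in the frame of tray between -0.101 and 0.101 m and z of cuvette_5 in the frame of tray between 0.008 and 0.052 m and y of cuvette_5 in the frame of tray between -0.141 and -0.09 m and x of cuvette_5 in the frame of tray between -0.101 and 0.101 m and value of joint cover above 1 rad), for 0.2 s.
2. the cover is pushed over and lies flat over the well (value of joint cover below 0.07 rad), for 0.2 s.
At the end, for the whole second after the job is handed in: All five cuvettes rest in the discard well (centres at least 6 mm below the deck and inside its walls), the cover lies shut (within 0.07 rad, about 4 mm at its free edge), and the swab tub still stands upright within 15 mm of its first place, as do the slide box and the tape roll (z of cuvette_1 in the frame of tray between 0.008 and 0.052 m and y of cuvette_1 in the frame of tray between -0.141 and -0.09 m and x of cuvette_1 in the frame of tray between -0.101 and 0.101 m and z of cuvette_2 in the frame of tray between 0.008 and 0.052 m and y of cuvette_2 in the frame of tray between -0.141 and -0.09 m and x of cuvette_2 in the frame of tray between -0.101 and 0.101 m and z of cuvette_3 in the frame of tray between 0.008 and 0.052 m and y of cuvette_3 in the frame of tray between -0.141 and -0.09 m and x of cuvette_3 in the frame of tray between -0.101 and 0.101 m and z of cuvette_4 in the frame of tray between 0.008 and 0.052 m and y of cuvette_4 in the frame of tray between -0.141 and -0.09 m and x of cuvette_4 in the frame of tray between -0.101 and 0.101 m and z of cuvette_5 in the frame of tray between 0.008 and 0.052 m and y of cuvette_5 in the frame of tray between -0.141 and -0.09 m and x of cuvette_5 in the frame of tray between -0.101 and 0.101 m and value of joint cover below 0.07 rad and distance of each of swab_tub, slide_box, tape_roll from where it was at the start of the episode below 0.015 m and angle between swab_tub's own z axis and vertical below 0.1 rad and linear speed of each of cuvette_1, cuvette_2, cuvette_3, cuvette_4, cuvette_5 below 0.02 m/s); the robot touches nothing.
It fails at once if a cuvette is lifted or carried (centre more than 28 mm above the deck) instead of being swept (z of any of cuvette_1, cuvette_2, cuvette_3, cuvette_4, cuvette_5 in the frame of tray above 0.086 m).
It fails at once if the swab tub is shoved more than 15 mm, lifted or tipped (not (distance of swab_tub from where it was at the start of the episode below 0.015 m) or not (angle between swab_tub's own z axis and vertical below 0.1 rad)).
It fails at once if the slide box or the tape roll is moved more than 15 mm (not (distance of slide_box from where it was at the start of the episode below 0.015 m) or not (distance of tape_roll from where it was at the start of the episode below 0.015 m)).
It also fails if it takes over 64 s, if anything falls off the work surface, if the arm or the gripper's body presses on something with over 40 N, if the wrist force passes 120 N, or if a joint passes its speed limit or range.

## Working session

There is one attempt and no reset: what is moved stays moved. The work goes in short steps, Python scripts to look and compute and a tool call to move; the robot and the scene stay as the last step left them, time stands still between calls to the robot, and variables do not carry over. Pictures are saved under pics/ and viewed, and the job is handed in when it is done.

Besides the shell and the picture viewer there is one more tool, called after "Request:" as a command line: name --argument value ..., lists and objects as JSON in quotes. servo_tool: Moves the arm, as the interface text tells. Its arguments: {"type":"object","properties":{"moves":{"type":"array","items":{"type":"array"}},"newtons":{"type":"number"}},"required":["moves"]}

```bash
mkdir -p pics; ls; cat > h.py <<'E'
import numpy as np,cv2
from workcell import bot
def save(name,fn):
    c=bot.read_camera(name)
    cv2.imwrite(f'pics/{fn}.png',c['pixels'][:,:,::-1])
    np.savez(f'pics/{fn}.npz',**c)
    return c
def pts(c,uv):
    """depth-based world points at pixels"""
    uv=np.array(uv,float).reshape(-1,1,2)
    n=cv2.undistortPoints(uv,c['intrinsics'],c['dist'])[:,0]
    return n
def plane(c,uv,z):
    n=pts(c,uv); d=np.c_[n,np.ones(len(n))]@c['R']
    o=-c['R'].T@c['t']
    return o+d*((z-o[2])/d[:,2])[:,None]
def cloud(c):
    h,w=c['depth'].shape
    u,v=np.meshgrid(np.arange(w),np.arange(h))
    n=pts(c,np.c_[u.ravel(),v.ravel()])
    d=c['depth'].ravel()[:,None]
    X=(np.c_[n,np.ones(len(n))]*d-c['t'])@c['R']
    return X.reshape(h,w,3)
E
python3 - <<'E'
from h import *
for n in ['scene','top','wrist']:
    c=save(n,n+'0'); print(n,-c['R'].T@c['t'],c['intrinsics'][0,0])
s=bot.read_state(); print(s)
E
```

```text
pics
scene [0.05796961 0.77633997 0.9161502 ] 412.77690044505164
top [ 0.3747186  -0.02514759  1.30722216] 541.252664890605
wrist [ 0.32799525 -0.59341353  0.37226217] 353.92684115162075
{'time': 0.15, 'q': array([-1.21289081e+00,  2.64557531e-01,  1.60506153e+00,  5.27757615e-06,
        1.27371684e+00, -3.69282203e-02]), 'joint_vel': array([-0.00085771, -0.00124242, -0.00347496, -0.00013136,  0.0009952 ,
       -0.00053668]), 'joint_torque': array([-1.12009457e-04, -5.15905774e+01, -3.67960703e+01, -8.36715162e-05,
        8.01565853e-03, -2.99499186e-05]), 'tool_pos': array([ 0.25943912, -0.62257855,  0.25526255]), 'tcp_rot': array([-3.07888415e+00, -6.15842578e-01,  4.29521730e-04]), 'wrist_force': array([0.99242932, 0.3213927 , 0.4012376 ]), 'torque': array([-0.02220038, -0.01571603, -0.012558  ]), 'width': 1.0046691452839118}
```

View pics/top0.png

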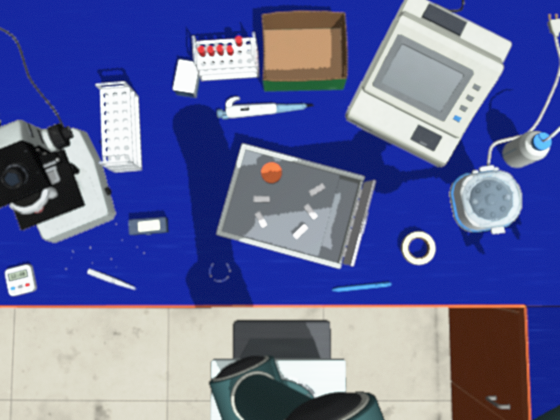

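View pics/scene0.png

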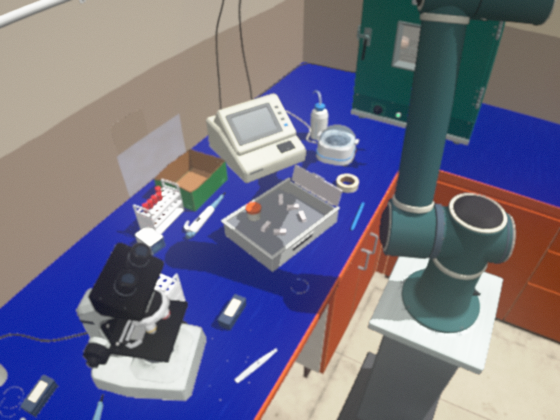

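The top view shows the tray at about (300,205) and turned. The five cuvettes are near (262,199), (317,189), (311,212), (261,220) and (300,231). The tub is at (271,173), the cover stands at about (362,222), the tape is at (419,247) and the slide box at (148,226).

```bash
python3 - <<'E'
from h import *
c=dict(np.load('pics/top0.npz'))
im=c['pixels'][135:275,205:385,::-1]
cv2.imwrite('pics/topz.png',cv2.resize(im,None,fx=4,fy=4,interpolation=cv2.INTER_CUBIC))
X=cloud(c)
for u,v in [(300,180),(240,190),(262,199),(271,173),(350,200),(368,190),(300,231),(419,230),(148,226),(230,280)]: print((u,v),X[v,u].round(3))
c=dict(np.load('pics/scene0.npz'))
im=c['pixels'][150:290,215:355,::-1]
cv2.imwrite('pics/scenez.png',cv2.resize(im,None,fx=4,fy=4,interpolation=cv2.INTER_CUBIC))
E
```

```text
(300, 180) [ 0.57  -0.054  0.056]
(240, 190) [0.548 0.086 0.054]
(262, 199) [0.524 0.034 0.072]
(271, 173) [0.58  0.012 0.101]
(350, 200) [ 0.528 -0.175  0.013]
(368, 190) [ 0.54  -0.205  0.102]
(300, 231) [ 0.45  -0.053  0.071]
(419, 230) [ 0.456 -0.342 -0.   ]
(148, 226) [0.466 0.308 0.025]
(230, 280) [0.337 0.114 0.001]
```

View pics/topz.png

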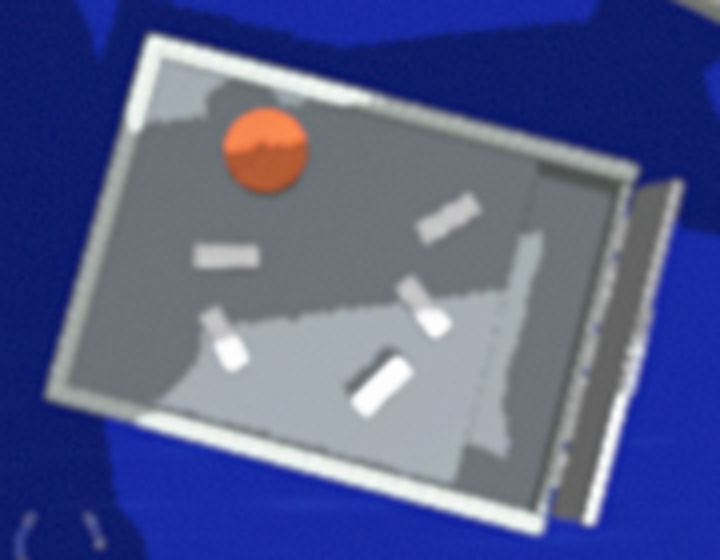

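View pics/scenez.png

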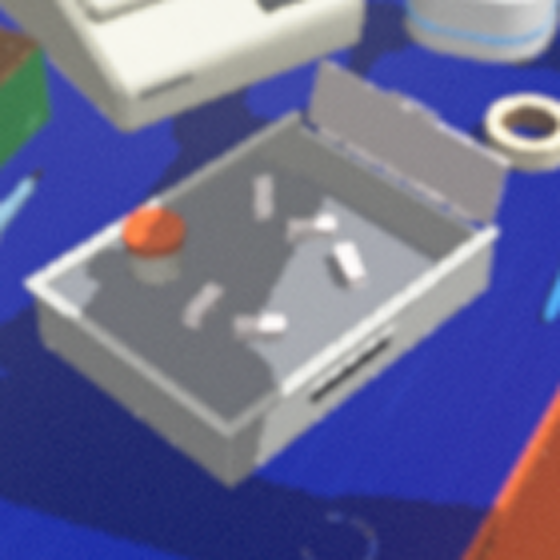

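```bash
cat >> h.py <<'E'
def zp(z): return (np.array(z,float)+.5)/4-.5+np.array([205,135])
E
python3 - <<'E'
from h import *
c=dict(np.load('pics/top0.npz'))
X=cloud(c)
cor=plane(c,zp([(148,35),(45,398),(638,165),(543,533)]),0.067)
print(cor.round(4))
A,B,C,D=cor[:,:2]
print(np.linalg.norm(A-B),np.linalg.norm(C-D),np.linalg.norm(A-C),np.linalg.norm(B-D))
ydir=(A-C)+(B-D); th=np.arctan2(-ydir[0],ydir[1]); print('yaw',th, [np.arctan2(*(v*[-1,1])) for v in (A-C,B-D)],[np.arctan2(v[1],v[0]) for v in (A-B,C-D)])
Rz=np.array([[np.cos(th),-np.sin(th)],[np.sin(th),np.cos(th)]])
ctr=(A+B)/2-Rz@[0,.145]; print('origin from +y end',ctr, 'mean',cor.mean(0))
# inner rim/edge of deck
e=plane(c,zp([(540,165),(457,480)]),0.058)[:,:2]
print('deck edge',((e-ctr)@Rz).round(4))
# cuvettes: depth above deck
L=(X[...,:2]-ctr)@Rz
m=(X[...,2]>.063)&(X[...,2]<.115)&(np.abs(L[...,0])<.094)&(L[...,1]>-.09)&(L[...,1]<.134)
n,lab,st,cen=cv2.connectedComponentsWithStats(m.astype(np.uint8))
for i in range(1,n):
    if st[i,4]<15: continue
    mm=lab==i
    r=cv2.minAreaRect(L[mm][:,:2].astype(np.float32)*1000)
    print(st[i,4],cen[i].round(1),'L',L[mm].mean(0).round(4),'z',np.median(X[mm][:,2]).round(3),r)
deckm=(np.abs(L[...,0])<.09)&(np.abs(L[...,1])<.08)
print('deck z',np.median(X[deckm][:,2]))
cm=(L[...,1]<-.148)&(L[...,1]>-.19)&(np.abs(L[...,0])<.09)&(X[...,2]>.05)
q=X[cm]; print('cover',len(q)); l=L[cm]
p=np.polyfit(l[:,1],q[:,2],1);print(p, 'y range',l[:,1].min(),l[:,1].max(),q[:,2].max())
for u,v in [(682,182),(592,525)]:
    print(((plane(c,zp([(u,v)]),.118)[:,:2]-ctr)@Rz).round(4))
for nm in ['tape']:
    r=plane(c,[(419,247)],.024);print(r, (r[:,:2]-ctr)@Rz)
E
```

```text
[[ 0.6557  0.0818  0.067 ]
 [ 0.444   0.1402  0.067 ]
 [ 0.5776 -0.2022  0.067 ]
 [ 0.366  -0.1445  0.067 ]]
0.21956716693078232 0.21935564623086085 0.2945423842433466 0.2951588524360918
yaw -0.2677958669638264 [np.float64(-0.268155123820994), np.float64(-0.2674373604498491)] [np.float64(-0.2690183831995025), np.float64(-0.2662092015420488)]
origin from +y end [ 0.51147457 -0.02881857] mean [ 0.51083282 -0.03115742  0.067     ]
deck edge [[ 0.0966 -0.0954]
 [-0.0931 -0.0955]]
352 [270.7 172.9] L [0.0554 0.0586] z 0.098 ((55.857139587402344, 58.15277099609375), (46.93387985229492, 45.343162536621094), 16.67949867248535)
86 [316.4 189.5] L [ 0.0499 -0.0511] z 0.069 ((49.733375549316406, -50.71800994873047), (12.39859390258789, 35.44621276855469), 44.347835540771484)
84 [260.7 199.1] L [-0.0051  0.067 ] z 0.069 ((-5.168581008911133, 67.45101928710938), (12.315695762634277, 35.572410583496094), 10.568093299865723)
88 [309.7 211.5] L [-0.0034 -0.0494] z 0.07 ((-2.738786220550537, -49.02537536621094), (38.417869567871094, 13.392067909240723), 50.845977783203125)
86 [260.1 219.4] L [-0.0508  0.0559] z 0.07 ((-50.88311004638672, 55.8857421875), (35.28323745727539, 12.630702018737793), 43.450225830078125)
77 [299.7 231.3] L [-0.0534 -0.039 ] z 0.07 ((-53.232547760009766, -39.102882385253906), (9.847808837890625, 34.27095031738281), 59.82783889770508)
deck z 0.05755950766814916
cover 987
[-3.03981942 -0.39409359] y range -0.1717476936659415 -0.1480078006936018 0.12266188566874636
[[ 0.0968 -0.1708]]
[[-0.0994 -0.1699]]
[[ 0.41413458 -0.33502972  0.024     ]] [[-0.01284498 -0.3210535 ]]
```

Request:
servo_tool --moves '[[225,[0,0,0],-0.1135],[225,[0,0,0],-0.1135],[225,[0,0,0],-0.1135],[225,[0,0,0],-0.1135],[225,[0,0,0],-0.1135],[225,[0,0,0],-0.1135],[225,[0,0,0],-0.1135],[225,[0,0,0],-0.1135]]' --newtons 40

```text
time: 0.82
tool_pos: [0.2586, -0.6203, 0.2504]
tcp_rot: [-2.451, -1.95, -0.005]
wrist_force: [-0.4, -0.1, 0.1]
width: 0.118
```

```bash
cat >> h.py <<'E'
from scipy.spatial.transform import Rotation as Ro
TH=-0.2678; ORG=np.array([0.5112,-0.0305])
RZ=np.array([[np.cos(TH),-np.sin(TH)],[np.sin(TH),np.cos(TH)]])
def where():
    s=bot.read_state(); p=s['tool_pos']; R=Ro.from_rotvec(s['tcp_rot']).as_matrix()
    l=(p[:2]-ORG)@RZ
    print('t %.2f'%s['time'],'tray mm',(l*1000).round(1),'z',(p[2]*1000).round(1),'toolx-ang err',round(np.arctan2(R[1,0],R[0,0])-(TH+np.pi/2),4),'F',s['wrist_force'].round(1),'w',round(s['width'],3))
def local(X): return (X[...,:2]-ORG)@RZ
def cuv(c,zmin=.063):
    X=cloud(c);L=local(X)
    m=(X[...,2]>zmin)&(X[...,2]<.11)&(np.abs(L[...,0])<.093)&(L[...,1]>-.10)&(L[...,1]<.132)
    n,lab,st,cen=cv2.connectedComponentsWithStats(m.astype(np.uint8))
    for i in range(1,n):
        if st[i,4]<15: continue
        mm=lab==i; r=cv2.minAreaRect(L[mm].astype(np.float32)*1000)
        print(st[i,4],cen[i].round(0),'c',np.round(r[0],1),'size',np.round(r[1],1),'ang',round(r[2]),'z',np.median(X[mm][:,2]).round(3))
E
python3 - <<'E'
from h import *
where()
c=dict(np.load('pics/top0.npz')); X=cloud(c); L=local(X)
m=(np.abs(L[...,0]-.02)<.03)
y=L[m][:,1];z=X[m][:,2]
for a in np.arange(-.19,-.07,.004):
    k=(y>=a)&(y<a+.004); print(round(a+.002,3),np.median(z[k]).round(3),end='; ')
print()
for a in np.arange(.12,.16,.003):
    k=(y>=a)&(y<a+.003); print(round(a+.0015,4),np.median(z[k]).round(3),end='; ')
# scene
c=dict(np.load('pics/scene0.npz')); X=cloud(c); L=local(X)
print()
m=(np.abs(L[...,0]-.03)<.05)
y=L[m][:,1];z=X[m][:,2]
for a in np.arange(-.19,-.13,.003):
    k=(y>=a)&(y<a+.003); print(round(a+.0015,4),z[k].max().round(3) if k.any() else None,k.sum(),end='; ')
E
```

```text
t 0.82 tray mm [ -87.5 -635.6] z 250.4 toolx-ang err 0.041 F [-0.4 -0.1  0.1] w 0.118
-0.188 -0.0; -0.184 -0.001; -0.18 nan; -0.176 nan; -0.172 0.116; -0.168 0.117; -0.164 0.112; -0.16 0.099; -0.156 0.084; -0.152 0.071; -0.148 0.061; -0.144 0.05; -0.14 0.008; -0.136 0.009; -0.132 0.009; -0.128 0.009; -0.124 0.009; -0.12 0.009; -0.116 0.008; -0.112 0.008; -0.108 0.008; -0.104 0.008; -0.1 0.007; -0.096 0.008; -0.092 0.056; -0.088 0.057; -0.084 0.058; -0.08 0.057; -0.076 0.057; -0.072 0.058; 
0.1215 0.056; 0.1245 0.057; 0.1275 0.057; 0.1305 0.058; 0.1335 0.057; 0.1365 0.057; 0.1395 0.065; 0.1425 0.066; 0.1455 0.066; 0.1485 0.064; 0.1515 nan; 0.1545 nan; 0.1575 -0.002; 0.1605 -0.002; 
-0.1885 None 0; -0.1855 None 0; -0.1825 None 0; -0.1795 None 0; -0.1765 None 0; -0.1735 None 0; -0.1705 0.121 7; -0.1675 0.122 23; -0.1645 0.118 62; -0.1615 0.118 70; -0.1585 0.111 85; -0.1555 0.102 75; -0.1525 0.085 80; -0.1495 0.079 43; -0.1465 0.065 67; -0.1435 0.066 174; -0.1405 0.056 79; -0.1375 0.04 14; -0.1345 0.013 12; -0.1315 0.013 2;
  return _methods._mean(a, axis=axis, dtype=dtype,
  ret = ret.dtype.type(ret / rcount)
```

Request:
servo_tool --moves '[[225,[0.04,0.009,0],0.02],[225,[0.04,0.009,0],0.02],[225,[0.04,0.009,0],0],[225,[0.04,0.009,0],0],[225,[0.04,0.009,0],0],[225,[0.04,0.009,0],0],[225,[0.04,0.009,0],0],[225,[0.04,0.009,0],0]]'

```text
time: 1.48
tool_pos: [0.407, -0.3278, 0.2468]
tcp_rot: [-2.495, -1.888, -0.001]
wrist_force: [1.3, 0.6, -0.1]
width: 0.12
```

```bash
python3 -c "
from h import *
where()"
```

```text
t 1.48 tray mm [ -21.8 -314.3] z 246.8 toolx-ang err -0.0075 F [ 1.3  0.6 -0.1] w 0.12
```

Request:
servo_tool --moves '[[225,[0.04,0.009,0],0],[225,[0.04,0.009,0],0],[225,[0.04,0.009,0],0],[225,[0.04,0.009,0],0],[225,[0.04,0.009,0],0],[225,[0.036,0.009,0.01],0],[225,[0.033,0.009,0.02],0],[225,[0.03,0.009,0.02],0]]'

```text
time: 2.15
tool_pos: [0.5614, -0.0484, 0.2027]
tcp_rot: [-2.501, -1.894, -0.014]
wrist_force: [0.7, -0.8, -0.7]
width: 0.121
```

```bash
python3 -c "
from h import *
where()"
```

```text
t 2.15 tray mm [53.2 -3.9] z 202.7 toolx-ang err -0.0067 F [ 0.7 -0.8 -0.7] w 0.121
```

Request:
servo_tool --moves '[[225,[-0.006,-0.002,0.02],0],[225,[-0.006,0,0.02],0],[225,[0,0,0.02],0],[225,[0,0,0.018],0],[225,[0,0,0.015],0],[225,[0,0,0.01],0],[225,[0,0,0.005],0],[225,[0,0,0],0]]'

```text
time: 2.82
tool_pos: [0.5564, -0.0481, 0.0839]
tcp_rot: [-2.483, -1.906, -0.009]
wrist_force: [-0.2, -0.3, -0.5]
width: 0.118
```

```bash
python3 -c "
from h import *
where()
c=save('top','t1');save('wrist','w1')
X=cloud(c)
im=c['pixels'][135:275,205:385,::-1]
cv2.imwrite('pics/t1z.png',cv2.resize(im,None,fx=4,fy=4,interpolation=cv2.INTER_CUBIC))
"
```

```text
t 2.82 tray mm [48.3 -5. ] z 83.9 toolx-ang err 0.0062 F [-0.2 -0.3 -0.5] w 0.118
```

View pics/w1.png

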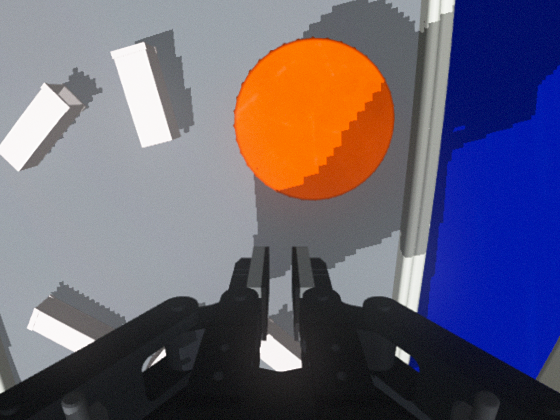

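View pics/t1z.png

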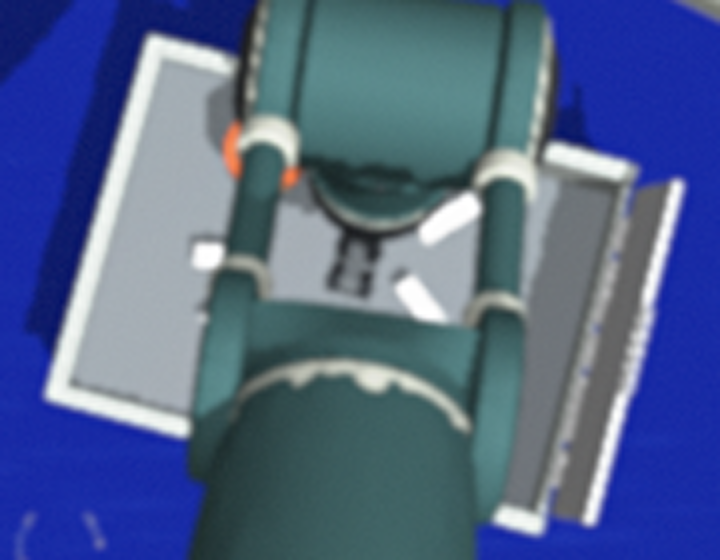

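Request:
servo_tool --moves '[[225,[-0.012,0.001,-0.002],0],[225,[-0.012,0.001,0],0],[225,[-0.012,0,0],0],[225,[-0.012,0,0],0],[225,[-0.012,0,0],0],[225,[-0.012,0,0],0],[225,[-0.012,0,0],0],[225,[-0.012,0,0],0]]'

```text
time: 3.58
tool_pos: [0.5366, -0.1521, 0.0928]
tcp_rot: [-2.491, -1.913, -0.023]
wrist_force: [-0.3, 0.1, -0.6]
width: 0.119
```

```bash
python3 -c "
from h import *
where()
c=save('wrist','w2')
"
```

```text
t 3.58 tray mm [  56.7 -110.5] z 92.8 toolx-ang err 0.0067 F [-0.3  0.1 -0.6] w 0.119
```

View pics/w2.png

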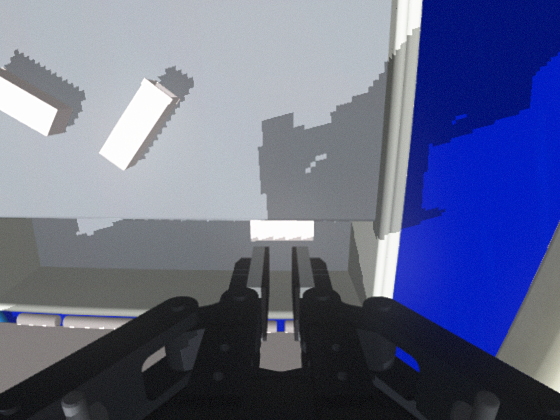

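Request:
servo_tool --moves '[[225,[0.01,0,-0.02],0],[225,[0.02,-0.005,-0.01],0],[225,[0.025,-0.02,0],0],[225,[0.025,-0.02,0],0],[225,[0.02,-0.01,0],0],[225,[0,0,0.005],0],[225,[0,0,0.015],0],[225,[0,0,0.01],0]]'

```text
time: 4.3
tool_pos: [0.5096, -0.0468, 0.0959]
tcp_rot: [2.497, 1.899, 0.028]
wrist_force: [-0.2, 1.0, -0.0]
width: 0.114
```

```bash
python3 -c "
from h import *
where()
c=save('wrist','w3')
"
```

```text
t 4.30 tray mm [  2.7 -16.1] z 95.9 toolx-ang err -0.0028 F [-0.2  1.  -0. ] w 0.114
```

View pics/w3.png

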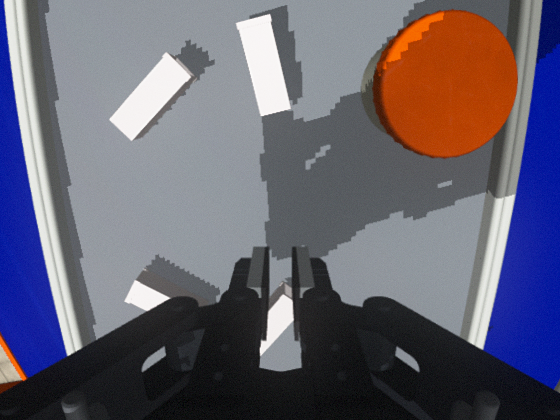

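Request:
servo_tool --moves '[[225,[0.01,-0.002,0],0],[225,[0,0,0.006],0],[225,[0,0,0.004],0],[225,[0,0,0],0],[225,[-0.01,0,0],0],[225,[-0.011,0,0],0],[225,[-0.011,0,0],0],[225,[-0.011,0,0],0]]'

```text
time: 5.02
tool_pos: [0.4995, -0.0812, 0.0835]
tcp_rot: [2.499, 1.899, 0.025]
wrist_force: [-0.8, 0.4, 0.7]
width: 0.118
```

```bash
python3 -c "
from h import *
where()
c=save('wrist','w4')
"
```

```text
t 5.02 tray mm [  2.1 -52. ] z 83.5 toolx-ang err -0.0033 F [-0.8  0.4  0.7] w 0.118
```

View pics/w4.png

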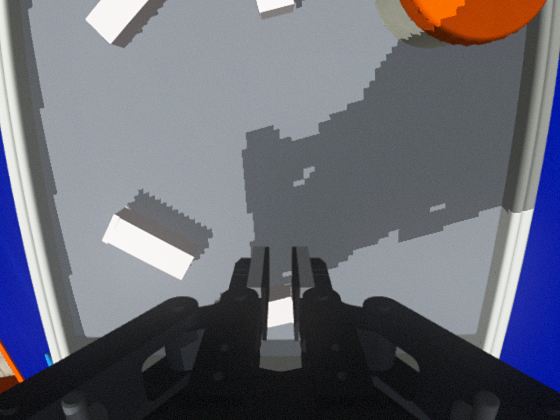

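Request:
servo_tool --moves '[[225,[-0.01,-0.002,-0.002],0],[225,[-0.01,-0.001,0],0],[225,[-0.01,0,0],0],[225,[-0.01,0,0],0],[225,[-0.01,0,0],0],[225,[-0.006,0,0],0],[225,[0,0,0],0],[225,[0.01,0,-0.02],0]]'

```text
time: 5.73
tool_pos: [0.4763, -0.1352, 0.101]
tcp_rot: [-2.505, -1.89, -0.014]
wrist_force: [-0.9, 0.4, 0.4]
width: 0.115
```

```bash
python3 -c "
from h import *
where()
c=save('wrist','w5')
"
```

```text
t 5.73 tray mm [  -6.  -110.2] z 101.0 toolx-ang err -0.0101 F [-0.9  0.4  0.4] w 0.115
```

View pics/w5.png

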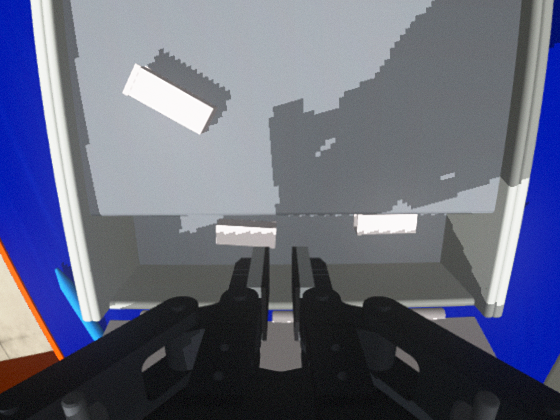

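Request:
servo_tool --moves '[[225,[0.01,0,-0.015],0],[225,[0.025,-0.01,0],0],[225,[0.03,-0.015,0],0],[225,[0.03,-0.015,0],0],[225,[0.018,-0.006,0],0],[225,[0,0,0.01],0],[225,[0,0,0.01],0],[225,[0,0,0.005],0]]'

```text
time: 6.45
tool_pos: [0.4743, -0.0096, 0.1011]
tcp_rot: [2.493, 1.886, 0.043]
wrist_force: [-0.1, 0.5, -0.1]
width: 0.119
```

```bash
python3 -c "
from h import *
where()
c=save('wrist','w6')
"
```

```text
t 6.45 tray mm [-41.1  10.4] z 101.1 toolx-ang err -0.0072 F [-0.1  0.5 -0.1] w 0.119
```

View pics/w6.png

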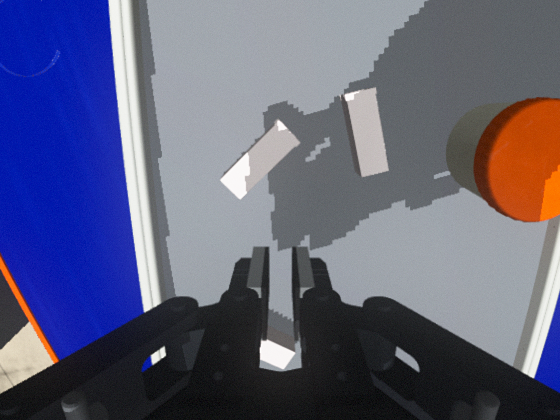

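Request:
servo_tool --moves '[[225,[-0.002,-0.008,0.006],0],[225,[-0.002,-0.002,0.005],0],[225,[0,0,0.002],0],[225,[-0.008,0,0],0],[225,[-0.01,0,0],0],[225,[-0.01,0,0],0],[225,[-0.01,0,0],0],[225,[-0.01,0,0],0]]'

```text
time: 7.17
tool_pos: [0.4484, -0.0641, 0.0838]
tcp_rot: [2.498, 1.883, 0.039]
wrist_force: [-0.6, 0.8, -0.5]
width: 0.116
```

```bash
python3 -c "
from h import *
where()
c=save('wrist','w7')
"
```

```text
t 7.17 tray mm [-51.7 -49.1] z 83.8 toolx-ang err -0.0111 F [-0.6  0.8 -0.5] w 0.116
```

View pics/w7.png

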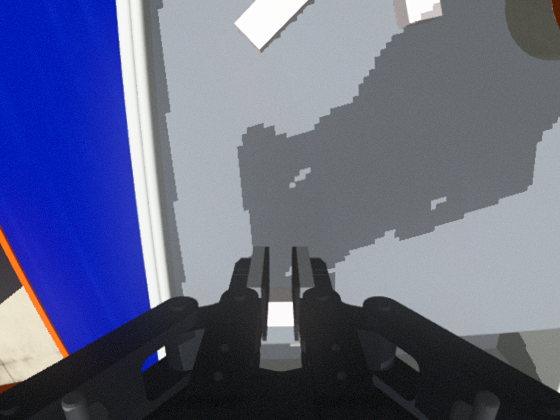

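Request:
servo_tool --moves '[[225,[-0.01,0,-0.001],0],[225,[-0.01,0,0],0],[225,[-0.01,0,0],0],[225,[-0.01,0,0],0],[225,[-0.01,0,0],0],[225,[-0.009,0,0],0],[225,[0,0,0],0],[225,[0.01,0,-0.02],0]]'

```text
time: 7.88
tool_pos: [0.4278, -0.1216, 0.1018]
tcp_rot: [2.508, 1.874, 0.03]
wrist_force: [-1.5, 0.9, 0.2]
width: 0.119
```

```bash
python3 -c "
from h import *
where()
c=save('wrist','w8')
"
```

```text
t 7.88 tray mm [ -56.3 -109.9] z 101.8 toolx-ang err -0.0195 F [-1.5  0.9  0.2] w 0.119
```

View pics/w8.png

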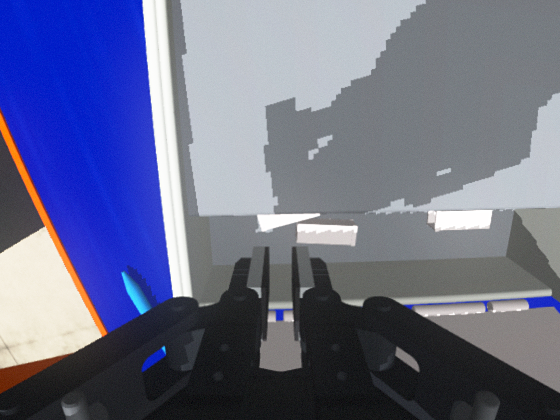

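Request:
servo_tool --moves '[[225,[0.01,0,-0.015],0],[225,[0.03,0.002,-0.003],-0.01],[225,[0.036,0.001,0],-0.01],[225,[0.036,0.001,0],0],[225,[0.036,0,0],0],[225,[0.036,0,0],0],[225,[0.018,0,0],0],[225,[0,0,0],0]]'

```text
time: 8.6
tool_pos: [0.4975, 0.0795, 0.1325]
tcp_rot: [2.479, 1.884, 0.057]
wrist_force: [0.3, -0.7, -0.3]
width: 0.115
```

```bash
python3 -c "
from h import *
where()
c=save('wrist','w9')
"
```

```text
t 8.60 tray mm [-42.3 102.4] z 132.5 toolx-ang err -0.0028 F [ 0.3 -0.7 -0.3] w 0.115
```

View pics/w9.png

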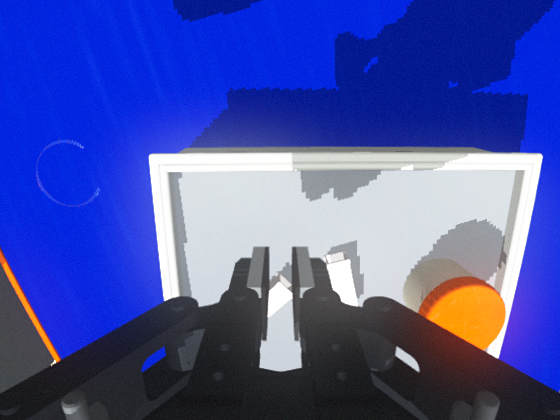

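Request:
servo_tool --moves '[[225,[0,-0.008,0.01],0],[225,[-0.002,-0.002,0.015],0],[225,[0,0,0.012],0],[225,[0,0,0.006],0],[225,[0,0,0.0],0],[225,[-0.008,0,0],0],[225,[-0.01,0,0],0],[225,[-0.01,0,0],0]]'

```text
time: 9.32
tool_pos: [0.4758, 0.0457, 0.0839]
tcp_rot: [2.481, 1.882, 0.05]
wrist_force: [0.4, -0.8, 0.2]
width: 0.117
```

```bash
python3 -c "
from h import *
where()
c=save('wrist','w10')
"
```

```text
t 9.32 tray mm [-54.3  64.2] z 83.9 toolx-ang err -0.0047 F [ 0.4 -0.8  0.2] w 0.117
```

View pics/w10.png

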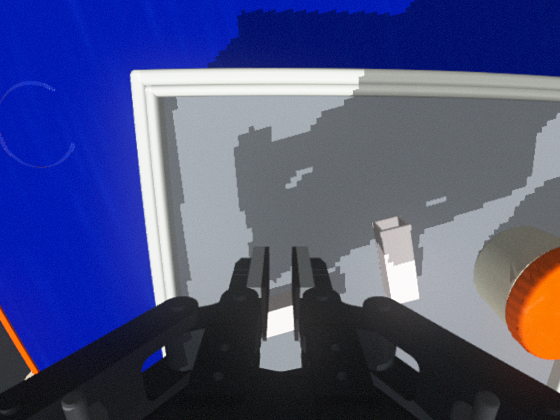

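Request:
servo_tool --moves '[[225,[-0.011,0.001,-0.001],0],[225,[-0.011,0.001,0],0],[225,[-0.011,0.001,0],0],[225,[-0.011,0,0],0],[225,[-0.011,0,0],0],[225,[-0.011,0.001,0],0],[225,[-0.011,0,0],0],[225,[-0.011,0,0],0]]'

```text
time: 10.03
tool_pos: [0.4562, -0.0504, 0.0897]
tcp_rot: [2.481, 1.87, 0.06]
wrist_force: [-0.3, 0.2, -0.4]
width: 0.117
```

```bash
python3 -c "
from h import *
where()
c=save('wrist','w11')
"
```

```text
t 10.03 tray mm [-47.7 -33.8] z 89.7 toolx-ang err -0.011 F [-0.3  0.2 -0.4] w 0.117
```

View pics/w11.png

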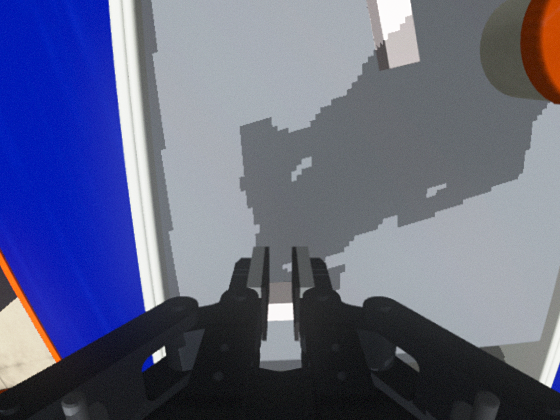

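Request:
servo_tool --moves '[[225,[-0.01,0,0.002],0],[225,[-0.011,0,0.001],0],[225,[-0.011,0,0.001],0],[225,[-0.011,0,0.001],0],[225,[-0.011,0,0],0],[225,[-0.011,0,0],0],[225,[-0.007,0,0],0],[225,[0.01,0,-0.02],0]]'

```text
time: 10.75
tool_pos: [0.4353, -0.1183, 0.1055]
tcp_rot: [2.487, 1.857, 0.061]
wrist_force: [-0.0, 0.8, 0.1]
width: 0.119
```

```bash
python3 -c "
from h import *
where()
c=save('wrist','w12')
"
```

```text
t 10.75 tray mm [ -49.9 -104.7] z 105.5 toolx-ang err -0.0201 F [-0.   0.8  0.1] w 0.119
```

View pics/w12.png

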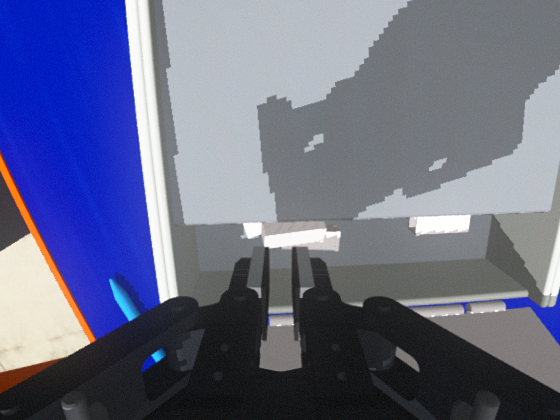

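Request:
servo_tool --moves '[[225,[0.01,0,-0.02],-0.01],[225,[0.03,0.005,-0.01],-0.01],[225,[0.036,0.006,0],0],[225,[0.036,0.006,0],0],[225,[0.036,0.006,0],0],[225,[0.036,0.004,0],0],[225,[0.026,0.003,0],0],[225,[0,0,0],0]]'

```text
time: 11.47
tool_pos: [0.5322, 0.0834, 0.154]
tcp_rot: [2.46, 1.861, 0.095]
wrist_force: [-0.4, 0.8, 0.7]
width: 0.116
```

```bash
python3 -c "
from h import *
where()
c=save('wrist','w13')
"
```

```text
t 11.47 tray mm [ -9.9 115.4] z 154.0 toolx-ang err -0.0072 F [-0.4  0.8  0.7] w 0.116
```

View pics/w13.png

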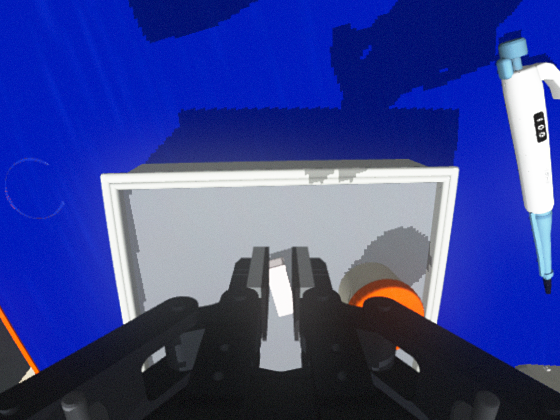

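Request:
servo_tool --moves '[[225,[-0.003,0,0.015],0],[225,[-0.002,0,0.015],0],[225,[0,0,0.015],0],[225,[0,0,0.012],0],[225,[0,0,0.007],0],[225,[0,0,0.0],0],[225,[-0.005,0,0],0],[225,[-0.006,0,0],0]]'

```text
time: 12.18
tool_pos: [0.5318, 0.0611, 0.0889]
tcp_rot: [2.456, 1.861, 0.095]
wrist_force: [0.3, 0.5, -0.6]
width: 0.118
```

```bash
python3 -c "
from h import *
where()
c=save('wrist','w14'); c=save('scene','s14')
im=c['pixels'][150:290,215:355,::-1]
cv2.imwrite('pics/s14z.png',cv2.resize(im,None,fx=4,fy=4,interpolation=cv2.INTER_CUBIC))
"
```

```text
t 12.18 tray mm [-4.3 93.8] z 88.9 toolx-ang err -0.0058 F [ 0.3  0.5 -0.6] w 0.118
```

View pics/w14.png

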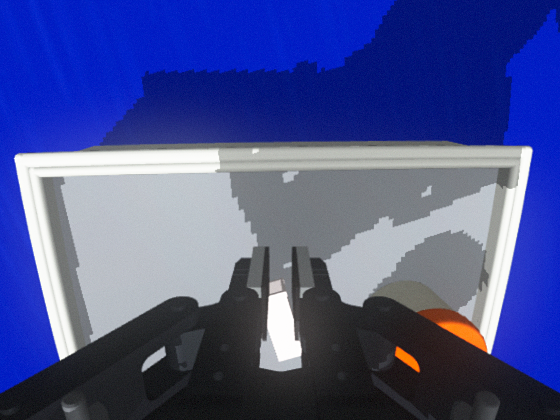

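View pics/s14z.png

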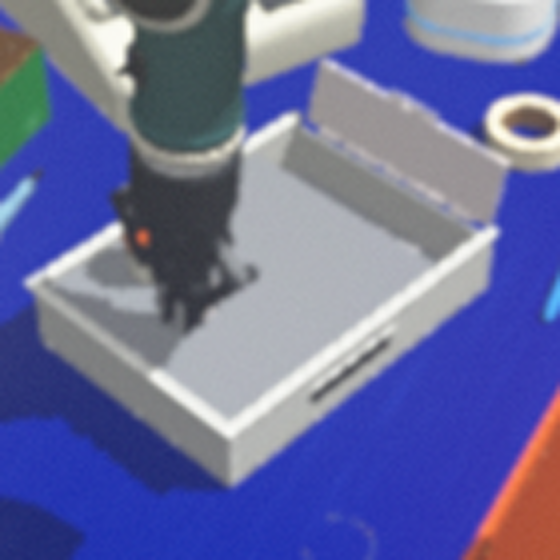

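Request:
servo_tool --moves '[[225,[-0.008,0,0.002],0],[225,[-0.008,0,0.001],0],[225,[-0.01,0,0.001],0],[225,[-0.01,0,0.001],0],[225,[-0.01,0,0.001],0],[225,[-0.01,0,0],0],[225,[-0.01,0,0],0],[225,[-0.01,0,0],0]]'

```text
time: 12.95
tool_pos: [0.512, -0.0193, 0.0846]
tcp_rot: [2.453, 1.858, 0.103]
wrist_force: [1.1, 0.3, 1.0]
width: 0.116
```

```bash
python3 -c "
from h import *
where()
c=save('wrist','w15')
"
```

```text
t 12.95 tray mm [-2.2 11. ] z 84.6 toolx-ang err -0.0058 F [1.1 0.3 1. ] w 0.116
```

View pics/w15.png

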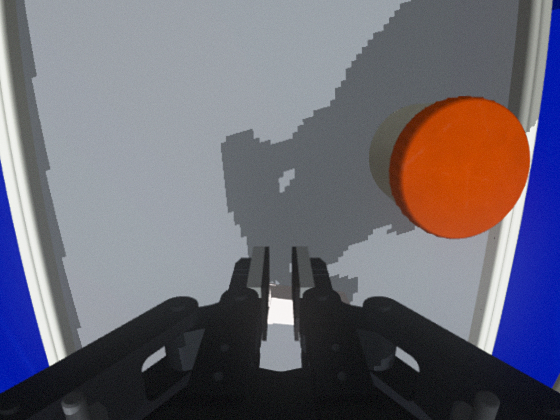

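Request:
servo_tool --moves '[[225,[-0.008,0.002,0],0],[225,[-0.01,0.002,0],0],[225,[-0.01,0.001,0],0],[225,[-0.01,0.001,0],0],[225,[-0.01,0,0.001],0],[225,[-0.01,0,0],0],[225,[-0.01,0,0.001],0],[225,[-0.01,0,0],0]]'

```text
time: 13.67
tool_pos: [0.4986, -0.1038, 0.0845]
tcp_rot: [2.451, 1.854, 0.112]
wrist_force: [0.0, 0.2, -0.4]
width: 0.115
```

```bash
python3 -c "
from h import *
where()
c=save('wrist','w16')
"
```

```text
t 13.67 tray mm [  7.2 -74. ] z 84.5 toolx-ang err -0.0069 F [ 0.   0.2 -0.4] w 0.115
```

View pics/w16.png

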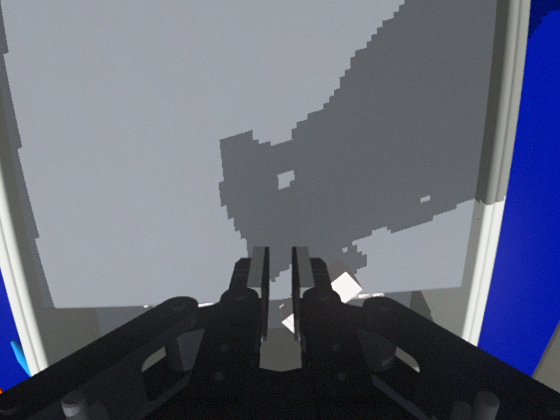

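Request:
servo_tool --moves '[[225,[0.012,-0.002,0],0],[225,[0.02,-0.002,0],0],[225,[0.02,0,0],0],[225,[0,0.01,0],0],[225,[0,0.01,0],0],[225,[0,0,0],0],[225,[0,0,0],0],[225,[0,0,0],0]]'

```text
time: 14.38
tool_pos: [0.5296, -0.0583, 0.0867]
tcp_rot: [2.455, 1.85, 0.109]
wrist_force: [-1.0, 0.7, 0.3]
width: 0.12
```

```bash
python3 -c "
from h import *
where()
c=save('wrist','w17')
c=save('top','t17')
im=c['pixels'][135:275,205:385,::-1]
cv2.imwrite('pics/t17z.png',cv2.resize(im,None,fx=4,fy=4,interpolation=cv2.INTER_CUBIC))
"
```

```text
t 14.38 tray mm [ 25.1 -21.9] z 86.7 toolx-ang err -0.0106 F [-1.   0.7  0.3] w 0.12
```

View pics/w17.png

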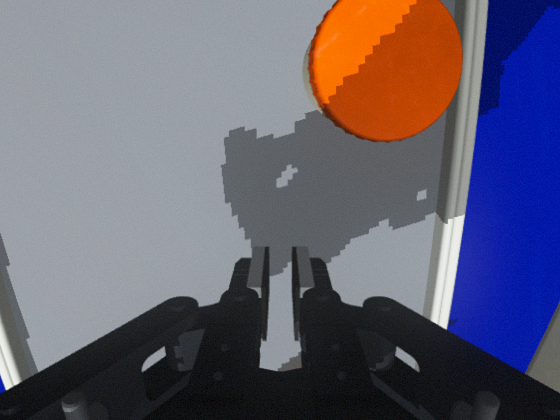

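View pics/t17z.png

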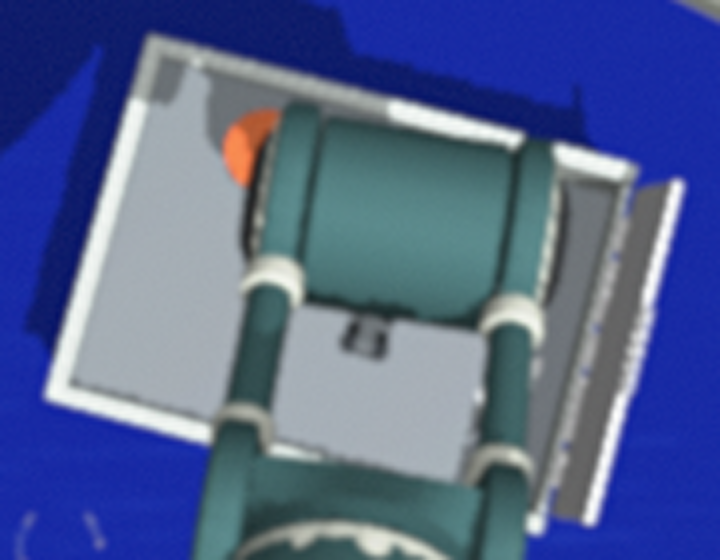

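Request:
servo_tool --moves '[[225,[-0.01,0,0],0],[225,[-0.01,0,0],0],[225,[-0.01,0,0.001],0],[225,[-0.01,0,0],0],[225,[-0.01,0,0.001],0],[225,[-0.01,0,0],0],[225,[-0.01,0,0],0],[225,[-0.01,0,0],0]]'

```text
time: 15.15
tool_pos: [0.5051, -0.143, 0.0843]
tcp_rot: [2.456, 1.846, 0.113]
wrist_force: [-0.7, -1.0, 0.4]
width: 0.119
```

```bash
python3 -c "
from h import *
where()
c=save('wrist','w18')
"
```

```text
t 15.15 tray mm [  23.9 -110.1] z 84.3 toolx-ang err -0.0131 F [-0.7 -1.   0.4] w 0.119
```

View pics/w18.png

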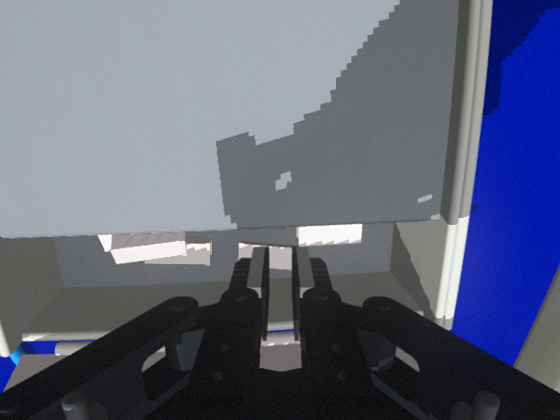

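Request:
servo_tool --moves '[[225,[0,0,-0.02],0],[225,[0,0,-0.025],0],[225,[0,0,-0.03],0],[225,[0,0,-0.03],0],[225,[0,0,-0.02],0],[225,[0.02,0,0],0],[225,[0.03,0,0],0],[225,[0.03,0,0],0]]'

```text
time: 15.87
tool_pos: [0.5096, -0.0737, 0.2125]
tcp_rot: [2.474, 1.83, 0.101]
wrist_force: [0.2, -1.7, 0.1]
width: 0.12
```

```bash
python3 -c "
from h import *
where()
c=save('wrist','w19')
c=save('top','t19')
im=c['pixels'][135:275,205:385,::-1]
cv2.imwrite('pics/t19z.png',cv2.resize(im,None,fx=4,fy=4,interpolation=cv2.INTER_CUBIC))
"
```

```text
t 15.87 tray mm [  9.9 -42.1] z 212.5 toolx-ang err -0.0285 F [ 0.2 -1.7  0.1] w 0.12
```

View pics/w19.png

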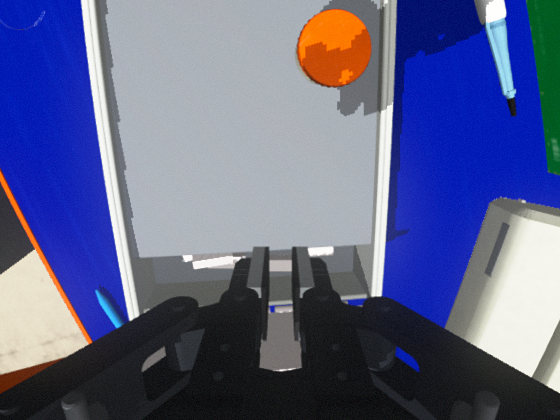

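View pics/t19z.png

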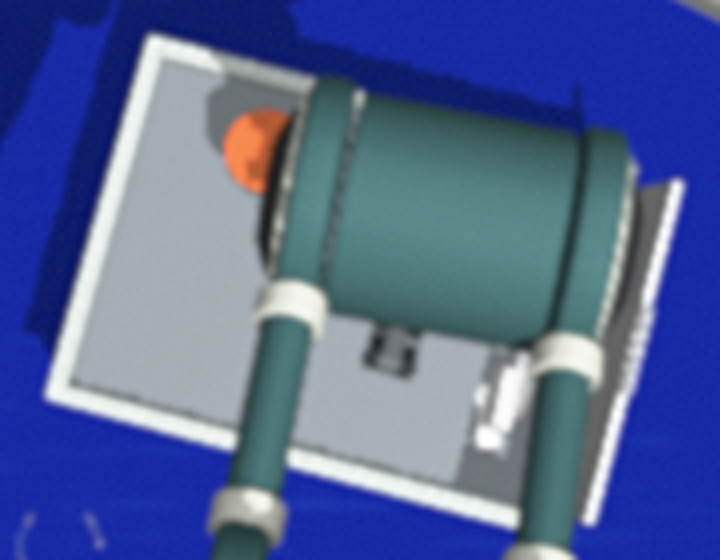

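Request:
servo_tool --moves '[[225,[-0.025,0,0],-0.015],[225,[-0.03,0,0],-0.015],[225,[-0.03,0,0],0],[225,[-0.03,0,0],0],[225,[-0.03,0,0],0],[225,[-0.022,0,0],0],[225,[0,0,0],0],[225,[0,0,0],0]]'

```text
time: 16.63
tool_pos: [0.4602, -0.2408, 0.2056]
tcp_rot: [2.436, 1.888, 0.092]
wrist_force: [0.8, 0.0, -0.7]
width: 0.12
```

```bash
python3 - <<'E'
from h import *
where()
c=save('wrist','w20')
c=save('top','t20')
im=c['pixels'][135:275,205:385,::-1]
cv2.imwrite('pics/t20z.png',cv2.resize(im,None,fx=4,fy=4,interpolation=cv2.INTER_CUBIC))
for n in ('wrist','top'):
    c=dict(np.load('pics/%s20.npz'%n[0])); X=cloud(c);L=local(X)
    m=(np.abs(L[...,0])<.097)&(L[...,1]<-.096)&(L[...,1]>-.138)&(X[...,2]>.014)&(X[...,2]<.1)&(X[...,2]>-1)
    print(n,m.sum(), X[m][:,2].max() if m.any() else 0)
    k,lab,st,cen=cv2.connectedComponentsWithStats(m.astype(np.uint8))
    for i in range(1,k):
        if st[i,4]>10: mm=lab==i; print(st[i,4],cen[i].round(),(L[mm].mean(0)*1000).round(),np.percentile(X[mm][:,2],[5,50,95,100]).round(3))
E
```

```text
t 16.63 tray mm [   6.5 -216.3] z 205.6 toolx-ang err 0.0162 F [ 0.8  0.  -0.7] w 0.12
wrist 3302 0.0396694762116605
1865 [208.  55.] [ -36. -110.] [0.02  0.029 0.037 0.04 ]
712 [326.  59.] [  59. -110.] [0.019 0.021 0.022 0.023]
725 [286.  75.] [  26. -124.] [0.02  0.021 0.022 0.023]
top 378 0.042616098063076084
81 [341. 196.] [  56. -110.] [0.016 0.021 0.025 0.027]
81 [343. 211.] [  23. -124.] [0.016 0.02  0.025 0.028]
209 [330. 235.] [ -40. -110.] [0.017 0.026 0.037 0.043]
```

View pics/w20.png

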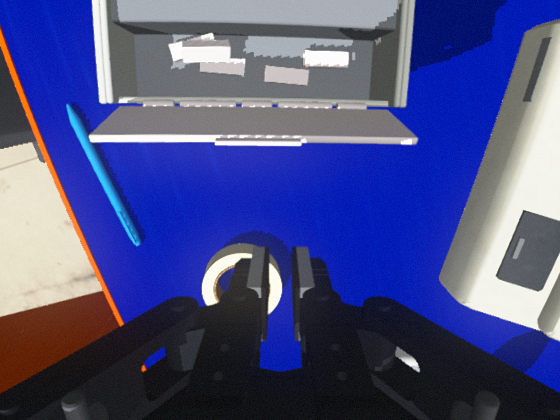

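View pics/t20z.png

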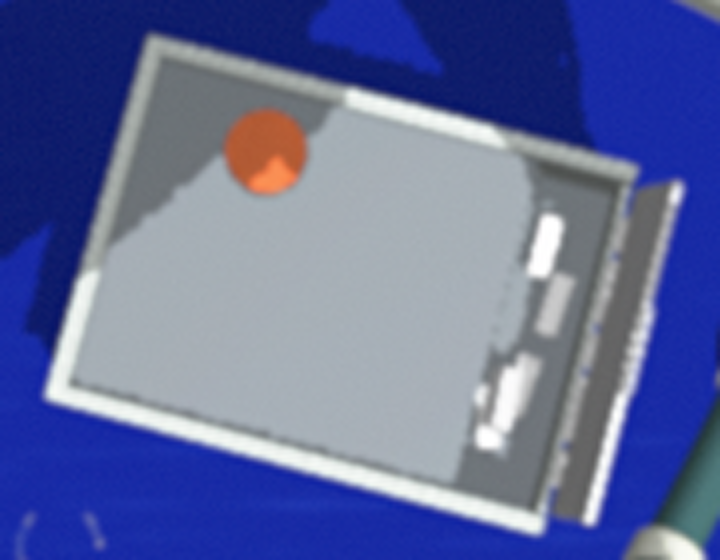

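Request:
servo_tool --moves '[[225,[0,-0.004,0.015],0.008],[225,[0,-0.003,0.018],0.008],[225,[0,0,0.018],0],[225,[0,0,0.015],0],[225,[0,0,0.004],0],[225,[0,0,0],0],[225,[0.006,0,0],0],[225,[0.006,0,0],0]]'

```text
time: 17.4
tool_pos: [0.4654, -0.2209, 0.1349]
tcp_rot: [2.442, 1.879, 0.097]
wrist_force: [-0.2, -0.0, 0.3]
width: 0.116
```

```bash
python3 -c "
from h import *
where()
"
```

```text
t 17.40 tray mm [   6.2 -195.7] z 134.9 toolx-ang err 0.0094 F [-0.2 -0.   0.3] w 0.116
```

Request:
servo_tool --moves '[[225,[0.006,-0.002,0.003],0],[225,[0.008,-0.002,0],0],[225,[0.01,0,0],0],[225,[0.01,0,0],0],[225,[0.01,0,0],0],[225,[0.01,0,0],0],[225,[0.01,0,0],0],[225,[0.005,0,0],0]]'

```text
time: 18.07
tool_pos: [0.4833, -0.1468, 0.137]
tcp_rot: [2.433, 1.877, 0.101]
wrist_force: [-0.5, -1.1, 0.2]
width: 0.117
```

```bash
python3 -c "
from h import *
where()
c=save('scene','s21')
im=c['pixels'][130:270,235:375,::-1]
cv2.imwrite('pics/s21z.png',cv2.resize(im,None,fx=4,fy=4,interpolation=cv2.INTER_CUBIC))
"
```

```text
t 18.07 tray mm [   3.8 -119.5] z 137.0 toolx-ang err 0.0115 F [-0.5 -1.1  0.2] w 0.117
```

View pics/s21z.png

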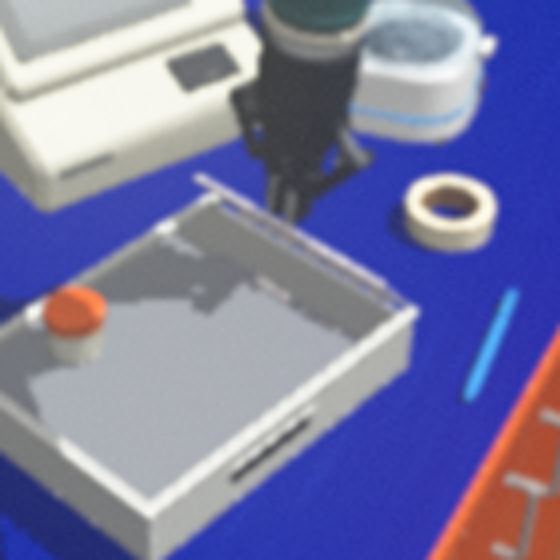

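Request:
servo_tool --moves '[[225,[0.005,0,0.005],0],[225,[0.004,0,0.006],0],[225,[0.003,0,0.006],0],[225,[0.003,0,0.006],0],[225,[0.002,0,0.006],0],[225,[0.002,0,0.006],0],[225,[0.001,0,0.005],0],[225,[0,0,0.004],0]]'

```text
time: 18.78
tool_pos: [0.4934, -0.1242, 0.0891]
tcp_rot: [2.435, 1.878, 0.102]
wrist_force: [-3.9, 3.3, 20.7]
width: 0.117
```

```bash
python3 -c "
from h import *
where()
c=save('scene','s22')
im=c['pixels'][130:270,235:375,::-1]
cv2.imwrite('pics/s22z.png',cv2.resize(im,None,fx=4,fy=4,interpolation=cv2.INTER_CUBIC))
"
```

```text
t 18.78 tray mm [  7.6 -95.1] z 89.1 toolx-ang err 0.0117 F [-3.9  3.3 20.7] w 0.117
```

View pics/s22z.png

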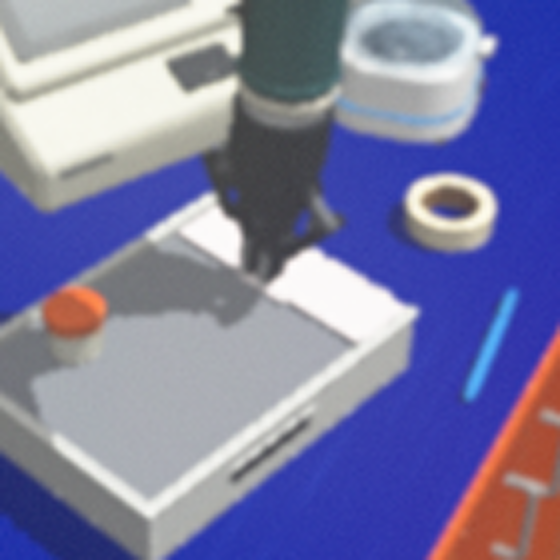

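Request:
servo_tool --moves '[[225,[0,0,0.003],0],[225,[0,0,0.002],0],[225,[0,0,0],0],[225,[0,0,-0.01],0],[225,[0,0,-0.03],0],[225,[0,0,-0.035],0],[225,[0,0,-0.035],0],[225,[0,0,-0.03],0]]'

```text
time: 19.5
tool_pos: [0.476, -0.1224, 0.2259]
tcp_rot: [2.452, 1.888, 0.083]
wrist_force: [0.8, 0.3, 0.2]
width: 0.115
```

Request:
servo_tool --moves '[[225,[-0.03,0,-0.01],0],[225,[-0.04,0,0],0],[225,[-0.04,0,0],0],[225,[-0.04,0,0],0],[225,[-0.03,0,0],0],[225,[0,0,0],0],[225,[0,0,0],0],[225,[0,0,0],0]]'

```text
time: 20.17
tool_pos: [0.4339, -0.3072, 0.2484]
tcp_rot: [2.429, 1.875, 0.101]
wrist_force: [-0.5, 0.9, 0.3]
width: 0.121
```

```bash
python3 - <<'E'
from h import *
where()
c=save('scene','s23')
im=c['pixels'][130:270,215:375,::-1]
cv2.imwrite('pics/s23z.png',cv2.resize(im,None,fx=4,fy=4,interpolation=cv2.INTER_CUBIC))
c=save('top','t23')
for n,(u0,u1,v0,v1) in dict(all=(100,460,130,290)).items():
    cv2.imwrite('pics/t23z.png',cv2.resize(c['pixels'][v0:v1,u0:u1,::-1],None,fx=2,fy=2,interpolation=cv2.INTER_CUBIC))
c0=dict(np.load('pics/top0.npz'))
for c in (c0,dict(np.load('pics/t23.npz'))):
    X=cloud(c);L=local(X)
    for x in (-.08,0,.08):
      for a in (-.14,-.12,-.10,-.09):
        k=(abs(L[...,1]-a)<.005)&(abs(L[...,0]-x)<.02); print(x,a,np.median(X[k][:,2]).round(4),end='; ')
    p=c['pixels'].astype(int)
    m=(p[...,0]-p[...,2]>70)&(np.abs(L[...,0])<.1)&(np.abs(L[...,1])<.13)
    r=cv2.minEnclosingCircle(np.argwhere(m)[:,::-1].astype(np.float32)); print('tub',r, (local(plane(c,[r[0]],.099))*1000).round(1))
    for nm,(u0,u1,v0,v1) in dict(tape=(400,440,228,268),box=(125,170,213,240)).items():
        s=p[v0:v1,u0:u1]; g=(s[...,2]-s[...,0]<60); vv,uu=np.nonzero(g); print(nm,uu.mean()+u0,vv.mean()+v0)
E
```

```text
t 20.17 tray mm [  -1.3 -287.2] z 248.4 toolx-ang err 0.0121 F [-0.5  0.9  0.3] w 0.121
-0.08 -0.14 0.0143; -0.08 -0.12 0.0084; -0.08 -0.1 0.0078; -0.08 -0.09 0.0562; 0 -0.14 0.0117; 0 -0.12 0.008; 0 -0.1 0.0077; 0 -0.09 0.0569; 0.08 -0.14 0.0157; 0.08 -0.12 0.0089; 0.08 -0.1 0.0085; 0.08 -0.09 0.0566; tub ((271.0762634277344, 171.8432159423828), 10.46982479095459) [[57.6 60.1]]
tape 417.8555399719495 247.46283309957926
box 148.16666666666666 225.33333333333334
-0.08 -0.14 0.0603; -0.08 -0.12 0.061; -0.08 -0.1 0.0608; -0.08 -0.09 0.0607; 0 -0.14 0.0608; 0 -0.12 0.0612; 0 -0.1 0.061; 0 -0.09 0.0619; 0.08 -0.14 0.0609; 0.08 -0.12 0.0606; 0.08 -0.1 0.0609; 0.08 -0.09 0.0602; tub ((270.9939880371094, 172.17469787597656), 10.028093338012695) [[56.8 60. ]]
tape 423.22014925373134 247.56996268656715
box 147.9742765273312 225.82636655948554
```

View pics/t23z.png

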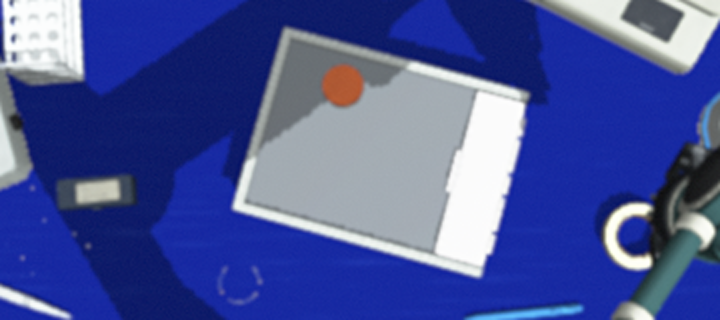

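View pics/s23z.png

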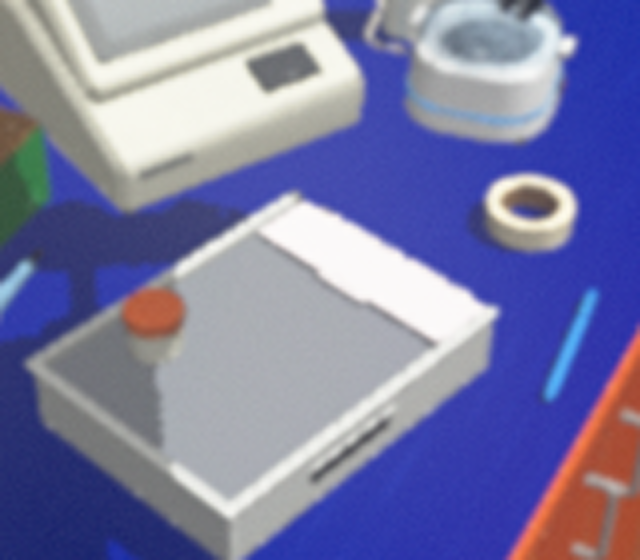

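The cover lies flat, level to within 1–2 mm across its width, and the deck is empty. The tub, tape and box are where they started; the shift in the tape's pixel centroid comes from the arm covering part of it.

```bash
python3 -c "
from h import *
print(bot.finish_job()); where()"
```

```text
the job is handed in; nothing more can be done
None
the job is handed in; nothing more can be done
```

The job is handed in after about 20 s of the 64 s allowed; no verdict was reported. I swept all five cuvettes along the deck into the well with the nearly shut fingertips. I then pushed the cover over from outside and pressed it down with about 20 N.

**Last checks:**
- **Cuvettes:** before shutting, all five were seen in the open well, with nothing higher than 43 mm above the bench.
- **Cover:** it measured 60–62 mm above the bench across its whole face, so it is flat.
- **Swab tub:** upright and within 1 mm of where it started.
- **Slide box:** its picture position moved less than 1 pixel.
- **Arm:** clear of everything, with no force on the wrist.

**What went less smoothly:**
- **Second push:** one cuvette slipped off the side of the fingers near the well edge and needed another push.
- **Tape roll:** my final pixel check disagreed by 5 pixels because the arm hid part of it in the top view. The scene view shows it in place, and the arm never went near it below 0.1 m.
- **Tool tilt:** the tool leaned up to about 4° during the sweeps, with no effect on the work.

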